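# Check a warming plate with a sprung surface probe

### The job

Clear the round metal stage insert off the warming plate: set it, without dropping it, onto the stand so that the green pin comes up through its centre hole, and let it go there. Then take the blue surface probe out of its leaning holder, stand it squarely upright on the marked spot of the warming plate and press gently, so that its sprung tip is about half way in. Finish while still holding the probe like that, and leave everything else where it is.

Things in the scene. Friction and masses are not known exactly. Their poses are not given: they have to be found in the camera images.
- warmer: fixed warming plate: white housing 200 (x) x 220 (y) x 45 mm high, flat level black top 45 mm above the table; its place and yaw vary. Origin: centre of the underside. A small loose dish stands on its far right corner
- spot (a point): the marked spot on the warming plate's top: a white ring 24 mm across with a white centre dot; this point is its centre, on the top surface, 30 mm along -y from the middle of the plate. At first it is covered by the insert
- insert: loose round stage insert, 0.15 kg, flat on the warming plate at first: aluminium disc 110 mm across, 6 mm thick, centre hole 24 mm. Origin: centre of the disc's underside, z up. Two orange square lugs (16 x 16 mm, tops 40 mm above the origin, sides parallel to its axes) rise at x = +42 and x = -42 mm of its own axes: lift it by either
- stand: fixed steel stand: foot 90 mm across, column 24 mm, collar 50 mm across with its flat top 60 mm above the table, and on it an upright green pin 14 mm across, 30 mm tall (to 90 mm) with a coned tip. Origin: centre of the foot's underside. The insert rests on the collar, pin through its hole. Stand and probe holder may change sides
- pin_seat (a point): centre of the collar's top at the foot of the green pin, 60 mm above the table: where the origin of the insert belongs
- holder: fixed probe holder: dark base 100 (x) x 76 (y) mm, grey socket block (44 x 44 x 45 mm long) leaning 0.26 rad (15 degrees), its upper end towards its own -x (roughly towards the robot). Origin: centre of the underside. Nothing of it is higher than 90 mm. Bore 14 mm wide, right through
- probe: loose probe, 0.09 kg, leaning 0.26 to 0.31 rad in the holder. Origin: lower end of the steel shank; z runs up its long axis. Shank 12 mm across from 0 to 40 mm, blue handle 20 x 20 mm square (faces along its x, y) from 40 to 140 mm; grip it at about 110. The shoulder at 40 mm rests on the socket block: draw it out 65 mm along its own axis to free it. The sprung tip sticks out 16 mm below the shank
- tip_face (a point): centre of the flat copper foot (10 mm across) at the probe's lower end; 16 mm below the probe's origin along its axis when the tip is free
- probe_tip (a joint): how far the sprung tip is pushed in, m: 0 free, 0.012 hard against its stop. It takes about 1.5 N to start moving, 3.9 N at 6 mm and 6.3 N at 12 mm
- dish: loose clear dish on the warming plate, 35 mm across and 10 mm high; leave it alone. Origin: centre of the underside
- well_plate: loose white multiwell plate 86 x 128 x 18 mm; leave it alone. Origin: centre of the underside
- tip_box: loose blue tip box 85 x 120 x 68 mm; leave it alone. Origin: centre of the underside
- media: loose amber bottle 68 mm wide, 160 mm high; leave it alone. Origin: centre of the underside
- reagent: loose white bottle 56 mm wide, 120 mm high; leave it alone. Origin: centre of the underside
- marker: loose black marker pen 135 mm long, 12 mm thick; leave it alone. Origin: centre of the underside
- timer: loose white timer 60 x 70 x 22 mm; leave it alone. Origin: centre of the underside

How it is judged (in metres and radians):
On the way, in this order (a step that is already met when the one before it is completed fails the run):
1. the insert sits flat on the stand's collar, the pin through its hole, let go (horizontal distance between insert and pin_seat below 0.008 m and z of insert in the frame of pin_seat between -0.003 and 0.004 m and angle between insert's own z axis and vertical below 0.08 rad and contact force between insert and the arm below 0.02 N and contact force between insert and the fingers below 0.02 N), for 0.2 s.
2. the probe is drawn out of its holder (distance between probe and holder above 0.1 m and contact force between probe and holder below 0.01 N and contact force between probe and the fingers above 1 N), for 0.1 s.
At the end, for the whole second after the job is handed in: The gripper holds the probe still and upright (within 0.12 rad), its tip within 8 mm of the centre of the marked spot, pushed in between 2.5 and 10.5 mm (pressing the plate with 1 to 9 N); the insert lies flat on the stand's collar (within 4 mm, 0.08 rad) with the pin through its hole (horizontal distance between tip_face and spot below 0.008 m and angle between probe's own z axis and vertical below 0.12 rad and height (world z) of probe above 0.045 m and value of joint probe_tip between 0.0025 and 0.0105 m and contact force between probe and warmer between 1 and 9 N and contact force between probe and the fingers above 1 N and linear speed of probe below 0.02 m/s and horizontal distance between insert and pin_seat below 0.008 m and z of insert in the frame of pin_seat between -0.003 and 0.004 m and angle between insert's own z axis and vertical below 0.08 rad); the arm keeps its last pose, push and grip.
It fails at once if the probe is jammed onto the warming plate (over 15 N) (contact force between probe and warmer above 15 N).
It fails at once if the insert is dropped (linear speed of insert above 0.5 m/s and contact force between insert and the fingers below 0.01 N).
It fails at once if a bystander is disturbed (distance of any of dish, well_plate, tip_box, media, reagent, marker, timer from where it was at the start of the episode above 0.02 m).
It also fails if it takes over 61 s, if anything falls off the work surface, if the arm or the gripper's body presses on something with over 40 N, if the wrist force passes 120 N, or if a joint passes its speed limit or range.

### The arm

A 7-joint arm with a two-finger parallel gripper is mounted at the origin on the work surface. World frame = base frame: x ahead of the robot, y to its left, z up, the work surface at z = 0. Lengths are in mm, angles in rad, forces in N, time in s.
With the tool pointing down it reaches from about 400 to 875 mm from the base axis. Payload 4.4 kg.
Tool frame: the origin (TCP) lies midway between the tips of the shut fingers; the grasp point (between the pads) lies 19 mm behind it (ctrl.pinch_z is the distance from the TCP to the grasp point, in mm); z points along the fingers, y is the line along which they close (so a half turn about z gives the same grasp; the last joint's range is limited). The gripper opens to 85 mm and grips with 20 to 120 N. Pads are 22 mm wide; open, the fingers measure 114 mm over their backs; the gripper's body (76 mm by 85 mm) begins 54 mm behind the grasp point. The pads swing forward as they close: fully open they stand 13 mm farther back than shut.
Start: joints at [1.089, 0.628, 0.038, 1.517, -0.027, 0.996, -0.02], TCP at [262.578, -594.618, 202.413] pointing down, gripper open.
Joint ranges: [-3.06, 3.06], [-0.37, 2.12], [-1.25, 1.32], [0.18, 2.47], [-1.1, 4.24], [0.23, 1.98], [-2.94, 2.94]. Speed limits (rad/s): [2.57, 2.57, 3.14, 3.14, 3.14, 3.14, 3.14].

### API

Orientations are given as [roll, pitch, yaw] about the fixed x, y, z axes, in that order (R = Rz(yaw) Ry(pitch) Rx(roll)).
In Python, from cell import read_state, cams, order, ctrl gives the robot as it stands.
- The arm moves only by the tool move_arm, never from a script. Its argument "targets" is text: rows parted by semicolons, each of 7 numbers parted by spaces: the gripper's target within -1 to 1 (fully open at 1, half-way at 0, shut at -1), then the shift along the tool's x, y, z in cm, then the turn, a rotation vector about the tool's x, y, z in degrees. A call has 1 to 5 rows; each row shifts and turns the commanded pose from where the row before left it, along the tool's axes as they then stand; what a row does not reach is not made up. A row lasts 1/12 s, in which the tool goes at most 41.7 mm and 7.16 degrees, less where a joint would pass 70% of its speed; a pose out of reach is approached as far as the arm can. A call with a gripper value outside its range is refused whole. The fingers move at their own pace and stop on an object; the grip force is fixed at half the most. Time passes only in rows, so rows that do not move let the fingers close. It gives the time, the measured TCP pose, the force, the opening and the grip force at its end, in the units of the state.
- read_state(): the state, without advancing time (a new reading comes with each control period).
- cams.get_image(name): name is "scene" or "top" or "wrist"; returns a dict with "color" (420x560x3 uint8, red, green, blue), "fovy" (degrees; the focal length in pixels is half the picture's height over the tangent of half this angle, whatever the lens; pixels are square), "cx", "cy" (the principal point, pixels), "k1" (the pictures are not rectified: a ray, as slopes to the right and down, at radius r is drawn at 1 + k1 r^2 times it, then the intrinsics apply), "rvec" (rotation vector, rad) and "tvec" (3), from world to camera coordinates, as OpenCV has them. Camera axes: x right, y down, z forward; pixel columns grow to the right and rows downward; lengths in mm; the calibration is good to about 2 mm. A picture is of the moment at which its call begins. There is no depth.
- order.finish_job(): hands the job in; it is judged then, once.
The state is a dict: "clock": time; "qpos": joint angles; "qd": joint speeds; "tau": joint torques, N m; "eef_pos": TCP position; "tool_rot": TCP orientation; "force": force on the tool from outside, world axes, zero at the start; "torque": the same for the moment, N m; "width": finger opening in mm; "gripper_force": force on a finger pad.
Only numpy, scipy, OpenCV 4.12 (cv2) and the standard library are available. Lean on these libraries where they do the work, as an engineer would, in place of code of your own. Each camera call takes 0.05 s, during which the arm holds its last target. There are 200 camera calls.

## Working session

There is one attempt and no reset: what is moved stays moved. The work goes in short steps, Python scripts to look and compute and a tool call to move; the robot and the scene stay as the last step left them, time stands still between calls to the robot, and variables do not carry over. Pictures are saved under pics/ and viewed, at most 10 in all, crops included, and the job is handed in when it is done.

Besides the shell and the picture viewer there is one more tool, called after "Request:" as name(argument=value, ...), one argument or row to a line, values as JSON. move_arm: Moves the arm, as the interface text tells. Its arguments: {"type":"object","properties":{"targets":{"type":"string"}},"required":["targets"]}

```bash
mkdir -p pics; ls; cat > h.py <<'E'
import numpy as np, cv2
from scipy.spatial.transform import Rotation as R
from cell import read_state, cams, order, ctrl
def cam(n):
    d=cams.get_image(n); d['f']=210/np.tan(np.radians(d['fovy'])/2)
    d['R']=R.from_rotvec(np.ravel(d['rvec'])).as_matrix(); d['t']=np.ravel(d['tvec']); d['o']=-d['R'].T@d['t']
    return d
def ray(d,uv):
    K=np.array([[d['f'],0,d['cx']],[0,d['f'],d['cy']],[0,0,1]])
    p=cv2.undistortPoints(np.float64(uv).reshape(-1,1,2),K,np.array([d['k1'],0,0,0,0.]))[:,0]
    return np.c_[p,np.ones(len(p))]@d['R']
def onz(d,uv,z):
    r=ray(d,uv); return d['o']+r*((z-d['o'][2])/r[:,2])[:,None]
def tri(d1,u1,d2,u2):
    a=ray(d1,[u1])[0];b=ray(d2,[u2])[0]
    s=np.linalg.lstsq(np.c_[a,-b],d2['o']-d1['o'],rcond=None)[0]
    p,q=d1['o']+a*s[0],d2['o']+b*s[1]; return (p+q)/2,np.linalg.norm(p-q)
def save(d,n): cv2.imwrite('pics/'+n+'.png',d['color'][...,::-1])
E
python3 - <<'E'
from h import *
for n in('top','scene'):
    d=cam(n);save(d,n);print(n,d['fovy'],d['k1'],d['o'])
s=read_state();print(s['eef_pos'],s['tool_rot'],s['clock'],ctrl.pinch_z,s['force'])
E
```

```text
pics
top 48.298360243395344 -0.07940452295933599 [ 267.41447477   24.30287489 1430.44400154]
scene 47.30930604458325 0.02663051817259717 [1231.95551492  277.16838014  928.10551924]
[ 262.33949147 -594.03887305  201.58220042] [-3.13989853e+00 -3.23143262e-05  4.15722578e-01] 0.1 18.700000000000003 [-0.16813062 -0.16570391 -0.99990652]
```

View pics/top.png

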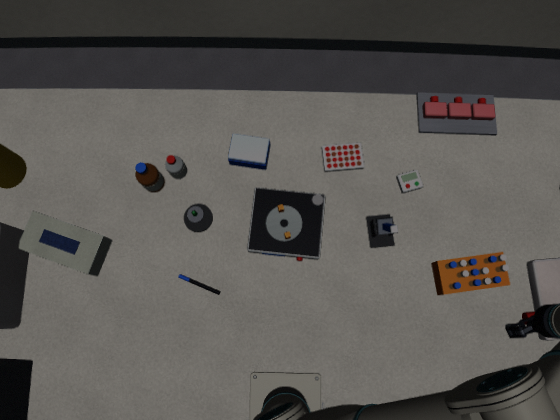

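View pics/scene.png

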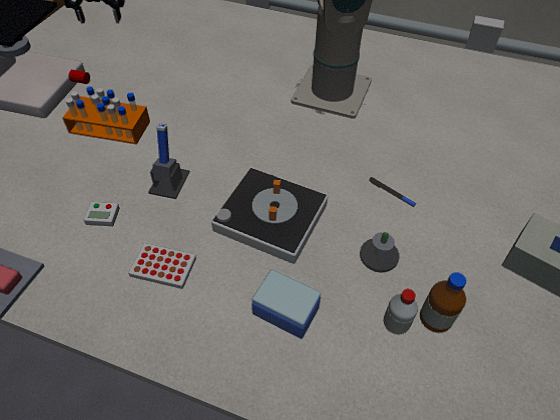

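Top view: insert at (284,223) with lugs at (281,208) and (287,236), stand pin near (195,212), holder at (381,230), probe end near (392,229). In the scene view: lugs (277,186) and (273,213), pin (384,238), probe top (162,127).

```bash
cat > m1.py <<'E'
from h import *
T,S=cam('top'),cam('scene')
def blobs(d,h0,h1,roi,smin=90,vmin=25):
    h=cv2.cvtColor(d['color'],cv2.COLOR_RGB2HSV);m=cv2.inRange(h,(h0,smin,vmin),(h1,255,255))
    k=np.zeros_like(m);x0,y0,x1,y1=roi;k[y0:y1,x0:x1]=m[y0:y1,x0:x1]
    n,l,st,c=cv2.connectedComponentsWithStats(k);return [(c[i].round(1),st[i].tolist()) for i in range(1,n) if st[i,4]>5]
print('Tlug');tl=blobs(T,5,22,(255,190,320,250));print(tl)
sl=blobs(S,5,22,(240,170,310,230));print(sl)
for c,_ in tl: print(c,onz(T,[c],85))
for c,_ in sl: print(c,onz(S,[c],78))
g=blobs(T,40,85,(170,190,230,240),50,10);print('green',g, [onz(T,[c],85) for c,_ in g])
g=blobs(S,40,85,(360,215,410,260),50,10);print(g,[onz(S,[c],78) for c,_ in g])
g=blobs(T,105,130,(360,200,410,260));print('probe',g)
g=blobs(S,105,130,(140,110,190,180));print(g)
# warmer dark top outline from top camera
v=cv2.cvtColor(T['color'],cv2.COLOR_RGB2GRAY);print(v[215,240:335].tolist())
E
python3 m1.py
```

```text
Tlug
[(array([280.4, 207.4]), [277, 204, 7, 8, 45]), (array([287. , 234.8]), [284, 232, 7, 7, 39])]
[(array([276.3, 185.9]), [273, 180, 8, 14, 94]), (array([272.3, 212.8]), [269, 206, 8, 15, 97])]
[280.4 207.4] [[580.11305941  23.89577854  85.        ]]
[287.  234.8] [[498.69767647   2.87223077  85.        ]]
[276.3 185.9] [[506.20074526   7.87499494  78.        ]]
[272.3 212.8] [[587.06657502  28.99498754  78.        ]]
green [(array([194.1, 212.8]), [192, 210, 6, 6, 26])] [array([[557.83697292, 277.96289316,  85.        ]])]
[(array([384.1, 237.4]), [381, 232, 7, 12, 62])] [array([[562.67387583, 282.71209367,  78.        ]])]
probe [(array([387. , 225.4]), [383, 223, 10, 9, 35])]
[(array([162.9, 146.4]), [157, 129, 12, 35, 313])]
[110, 108, 108, 109, 109, 111, 111, 110, 110, 109, 104, 75, 70, 17, 18, 16, 17, 17, 16, 16, 17, 16, 16, 15, 14, 17, 20, 42, 86, 94, 95, 93, 94, 95, 93, 95, 94, 96, 96, 95, 94, 95, 95, 96, 94, 95, 95, 94, 95, 95, 96, 95, 96, 95, 95, 95, 95, 95, 96, 92, 69, 17, 20, 16, 18, 17, 16, 16, 17, 15, 16, 16, 15, 15, 16, 17, 17, 16, 14, 14, 16, 28, 63, 104, 106, 108, 108, 108, 110, 110, 108, 108, 108, 109, 110]
```

Request:
move_arm(
  targets="1 2.3 -2.25 -0.3 0 0 0;1 2.3 -2.25 -0.3 0 0 0;1 2.3 -2.25 -0.3 0 0 0;1 2.3 -2.25 -0.3 0 0 0;1 2.3 -2.25 -0.3 0 0 0",
)

```text
clock: 0.62
eef_pos: [322.6, -443.7, 217.4]
tool_rot: [-3.141, -0.0, 0.415]
force: [0.6, 0.9, 0.3]
width: 85.2
gripper_force: 0.0
```

Request:
move_arm(
  targets="1 2.3 -2.25 0 0 0 0;1 2.3 -2.25 0 0 0 0;1 2.3 -2.25 0 0 0 0;1 2.3 -2.25 0 0 0 0;1 2.3 -2.25 0 0 0 0",
)

```text
clock: 1.03
eef_pos: [382.4, -294.4, 217.5]
tool_rot: [3.142, -0.0, 0.416]
force: [-0.2, 0.4, 0.5]
width: 85.7
gripper_force: 0.0
```

Request:
move_arm(
  targets="1 2.3 -2.25 0 0 0 0;1 2.3 -2.25 0 0 0 0;1 2.3 -2.25 0 0 0 0;1 2.3 -2.25 0 0 0 0;1 2.3 -2.25 0 0 0 0",
)

```text
clock: 1.45
eef_pos: [442.2, -145.0, 217.5]
tool_rot: [3.141, -0.0, 0.416]
force: [0.3, -0.2, -0.1]
width: 85.3
gripper_force: 0.0
```

Request:
move_arm(
  targets="1 2.3 -2.25 0 0 0 0;1 2.3 -2.25 0 0 0 0;1 2.3 -2.25 0 0 0 0;1 2.2 -2.25 0 0 0 3;1 1.5 -1.5 0 0 0 6",
)

```text
clock: 1.87
eef_pos: [498.2, -4.5, 217.5]
tool_rot: [-3.14, -0.001, 0.259]
force: [0.8, 0.5, -0.2]
width: 85.5
gripper_force: 0.0
```

```bash
python3 - <<'E'
from h import *
d=cam('wrist');save(d,'w1');s=read_state();print(s['eef_pos'],s['tool_rot'],s['force'],d['o'],d['fovy'])
np.save('w1.npy',d,allow_pickle=True)
E
```

```text
[ 5.00024891e+02 -4.19043749e-01  2.17499257e+02] [-3.1381402  -0.00351592  0.2566369 ] [1.12030577 2.5807181  0.69662831] [569.33645363  13.26585791 388.5326906 ] 71.24899517307236
```

View pics/w1.png

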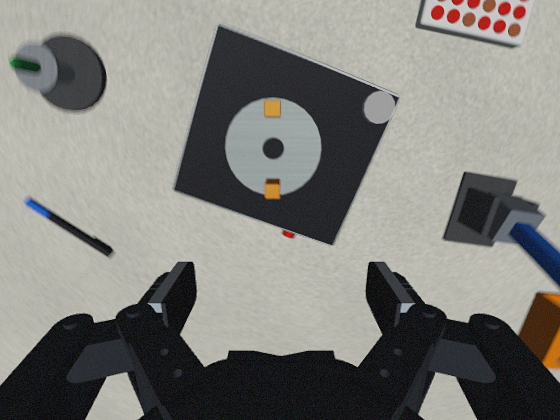

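Wrist view: lugs (272,108)/(272,187), plate corners (219,26), (398,97), (333,244), (175,189), pin about (25,64), holder base about (480,210), probe handle at lower right.

```bash
python3 - <<'E'
from h import *
d=np.load('w1.npy',allow_pickle=True).item()
img=d['color'];h=cv2.cvtColor(img,cv2.COLOR_RGB2HSV)
m=cv2.inRange(h,(8,120,120),(28,255,255));m[:,330:]=0
n,l,st,c=cv2.connectedComponentsWithStats(m)
L=[]
for i in range(1,n):
    if st[i,4]>60:
        bright=(l==i)&(h[...,2]>170)
        ys,xs=np.nonzero(bright);print(st[i],c[i],xs.mean(),ys.mean(),len(xs));L.append(onz(d,[[xs.mean(),ys.mean()]],85)[0])
L=np.array(L);print(L,np.linalg.norm(L[0]-L[1]),'ctr',L.mean(0),'yaw',np.degrees(np.arctan2(*(L[0]-L[1])[1::-1])))
v=h[...,2]
# dark plate
m=((v<75)).astype(np.uint8);m[255:]=0
n,l,st,c=cv2.connectedComponentsWithStats(m);i=l[120,200]
cn=max(cv2.findContours((l==i).astype(np.uint8),cv2.RETR_EXTERNAL,cv2.CHAIN_APPROX_NONE)[0],key=cv2.contourArea)
q=cv2.approxPolyDP(cv2.convexHull(cn),8,True)[:,0];print(q.tolist())
P=onz(d,q,45);print(P.round(1),P.mean(0))
if len(P)==4: print([np.linalg.norm(P[k]-P[k-1]).round(1) for k in range(4)],[np.degrees(np.arctan2(*(P[k]-P[k-1])[1::-1])).round(1) for k in range(4)])
# hole
i=l[148,273];print('hole',st[i],c[i],onz(d,[c[i]],48))
# green pin
m=cv2.inRange(h,(40,60,20),(85,255,255));m[:,70:]=0
n,l,st,c=cv2.connectedComponentsWithStats(m);k=1+st[1:,4].argmax();print('green',st[k],c[k],onz(d,[c[k]],75))
# foot of stand at z~? dark ellipse
m=((v>40)&(v<95)).astype(np.uint8);m[130:]=0;m[:,120:]=0
n,l,st,c=cv2.connectedComponentsWithStats(m);k=1+st[1:,4].argmax();print('foot',st[k]);
print('foot extents',onz(d,[[st[k][0]+st[k][2],c[k][1]],[c[k][0],st[k][1]],[c[k][0],st[k][1]+st[k][3]]],5))
E
```

```text
[265 100  15  17 240] [272.025      108.43333333] 272.0264317180617 108.0 227
[265 184  15  15 215] [271.80465116 191.1255814 ] 271.5722222222222 190.9388888888889 180
[[580.2041649   25.43941648  85.        ]
 [499.10359971   5.12058451  85.        ]] 83.60715643383477 ctr [539.65388231  15.28000049  85.        ] yaw 14.065290606355784
[[219, 26], [378, 89], [387, 122], [331, 244], [175, 189]]
[[ 647.3  101.3   45. ]
 [ 631.4  -80.5   45. ]
 [ 601.  -102.3   45. ]
 [ 442.4  -86.    45. ]
 [ 462.4  117.3   45. ]] [556.87973088 -10.03629517  45.        ]
hole [263 138  20  21 319] [272.71786834 147.87460815] [[539.71396977  15.3659822   48.        ]]
green [  9  57  31  14 251] [23.88446215 64.49003984] [[560.45912208 281.22703356  75.        ]]
foot [  42   36   64   74 3201]
foot extents [[571.33805132 236.25084051   5.        ]
 [605.08752674 279.88696525   5.        ]
 [518.88336919 272.42418855   5.        ]]
```

Request:
move_arm(
  targets="1 0.05 -0.55 2 0 0 0;1 0 0 3 0 0 0;1 0 0 3 0 0 0;1 0 0 3 0 0 0;1 0 0 3 0 0 0",
)

```text
clock: 2.33
eef_pos: [496.6, -2.8, 76.4]
tool_rot: [3.141, -0.001, 0.259]
force: [0.7, -1.1, 0.4]
width: 85.4
gripper_force: 0.0
```

Request:
move_arm(
  targets="0.2 0 0 0.8 0 0 0;-0.2 0 0 0.8 0 0 0;-0.4 0 0 0.55 0 0 0;-0.4 0 0 0 0 0 0;-0.4 0 0 0 0 0 0",
)

```text
clock: 2.75
eef_pos: [497.4, -2.7, 56.9]
tool_rot: [3.141, -0.002, 0.259]
force: [-0.4, -0.8, 0.0]
width: 26.3
gripper_force: 0.0
```

```bash
python3 - <<'E'
from h import *
d=cam('wrist');save(d,'w2');s=read_state();print(s['eef_pos'],s['tool_rot'],s['force'],s['width'])
E
```

```text
[497.55316031  -2.68710445  57.07244656] [ 3.14107855e+00 -2.27435588e-03  2.58565382e-01] [-0.35270835 -0.30111535  0.83458456] 25.546336709382036
```

View pics/w2.png

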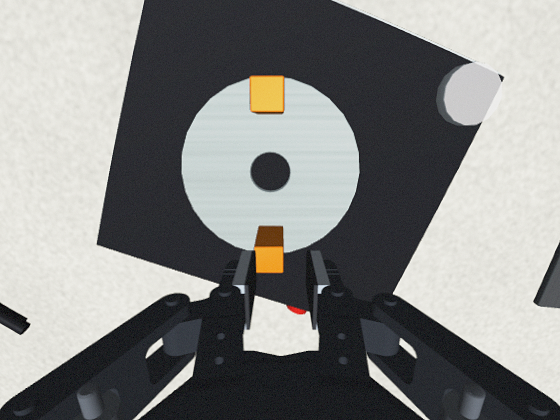

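The fingers straddle the near lug, but the lug (269,260) sits about 5 mm left of the finger midline (281). I'll shift left and forward, then close.

Request:
move_arm(
  targets="-0.3 0.15 -0.25 0 0 0 0;-0.3 0.15 -0.25 0 0 0 0;-0.3 0 0 0 0 0 0",
)

```text
clock: 3.05
eef_pos: [499.0, 4.0, 56.6]
tool_rot: [-3.141, -0.002, 0.26]
force: [0.6, 0.2, -0.3]
width: 29.7
gripper_force: 0.0
```

```bash
python3 - <<'E'
from h import *
d=cam('wrist');save(d,'w3');s=read_state();print(s['eef_pos'],s['tool_rot'],s['force'],s['width'])
h=cv2.cvtColor(d['color'],cv2.COLOR_RGB2HSV);m=cv2.inRange(h,(8,120,60),(28,255,255));m[:150]=0
b=m&cv2.inRange(h[...,2],170,255)
print(cv2.boundingRect(m)); ys,xs=np.nonzero(b);p=onz(d,[[xs.mean(),ys.mean()]],85)[0]
print('lug',p); print(R.from_euler('xyz',s['tool_rot']).as_matrix().T@(p-s['eef_pos']))
print(d['color'][265,225:340].mean(1).astype(int).tolist())
E
```

```text
[498.67347583   3.61417564  56.42438932] [-3.14155999e+00 -1.23973967e-03  2.59595306e-01] [ 0.49441467 -0.41554892  0.29407726] 30.123827874020456
(265, 231, 30, 48)
lug [498.93638811   3.8091726   85.        ]
[  0.33958286  -0.12191002 -28.57520768]
[34, 16, 19, 22, 27, 19, 30, 33, 22, 59, 77, 83, 85, 80, 82, 77, 82, 81, 84, 90, 57, 25, 21, 28, 26, 20, 33, 25, 34, 43, 47, 47, 41, 44, 43, 46, 37, 47, 42, 31, 86, 134, 150, 146, 152, 150, 149, 149, 149, 147, 149, 146, 148, 148, 148, 146, 146, 147, 146, 148, 147, 145, 144, 151, 146, 149, 144, 150, 139, 74, 40, 41, 42, 44, 45, 38, 44, 46, 47, 43, 41, 46, 42, 37, 20, 22, 8, 29, 30, 33, 25, 26, 82, 80, 81, 79, 83, 79, 79, 86, 81, 82, 57, 25, 30, 31, 30, 31, 26, 22, 29, 24, 29, 36, 34]
```

Request:
move_arm(
  targets="-1 0 0 0 0 0 0;-1 0 0 0 0 0 0;-1 0 0 0 0 0 0;-1 0 0 0 0 0 0;-1 0 0 0 0 0 0",
)

```text
clock: 3.52
eef_pos: [498.5, 2.9, 56.2]
tool_rot: [3.141, -0.001, 0.259]
force: [-0.4, 0.3, 4.8]
width: 0.0
gripper_force: 2.5
```

Request:
move_arm(
  targets="-1 0 0 -0.5 0 0 0;-1 0 0 -1.5 0 0 0;-1 0 0 -2 0 0 0;-1 0 0 -2 0 0 0;-1 0 0 -1.5 0 0 0",
)

```text
clock: 3.93
eef_pos: [498.1, 2.8, 132.2]
tool_rot: [3.141, -0.0, 0.259]
force: [-0.0, 0.6, -0.6]
width: -0.0
gripper_force: 0.0
```

```bash
cat > m2.py <<'E'
from h import *
import sys
d=cam('wrist');save(d,sys.argv[1]);np.save(sys.argv[1]+'.npy',d,allow_pickle=True)
s=read_state();print(s['eef_pos'],s['tool_rot'],s['force'],s['width'],s['gripper_force'],s['clock'])
E
python3 m2.py w4
```

```text
[499.8658329    2.8872634  134.47842038] [ 3.14056006 -0.00457991  0.25838021] [1.45946031 0.64655804 1.45975043] 0.3513655717781975 0.0 3.9833
```

View pics/w4.png

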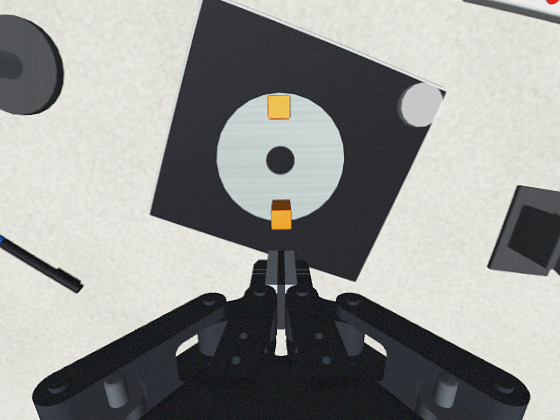

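The grip closed on nothing: fingers at (281,265), near lug at (281,217), insert still on the plate. I'll check where the TCP projects and whether the insert moved.

```bash
python3 - <<'E'
from h import *
def proj(d,p): return cv2.projectPoints(np.float64(p).reshape(-1,3),np.ravel(d['rvec']).astype(float),d['t'],np.array([[d['f'],0,d['cx']],[0,d['f'],d['cy']],[0,0,1]]),np.array([d['k1'],0,0,0,0.]))[0][:,0]
d=np.load('w4.npy',allow_pickle=True).item();s=read_state()
p=np.array(s['eef_pos']);Rm=R.from_euler('xyz',s['tool_rot']).as_matrix()
print('TCP px',proj(d,[p,p-Rm[:,2]*18.7,p-Rm[:,0]*11,p+Rm[:,0]*11]))
h=cv2.cvtColor(d['color'],cv2.COLOR_RGB2HSV)
m=cv2.inRange(h,(8,120,170),(28,255,255));m[:,350:]=0
n,l,st,c=cv2.connectedComponentsWithStats(m)
for i in range(1,n):
    if st[i,4]>60: print(st[i],c[i],onz(d,[c[i]],85))
for n in('top','scene'):
    D=cam(n);h=cv2.cvtColor(D['color'],cv2.COLOR_RGB2HSV);m=cv2.inRange(h,(5,90,25),(22,255,255));
    k=np.zeros_like(m);k[170:250,240:320]=m[170:250,240:320]
    _,l,st,c=cv2.connectedComponentsWithStats(k)
    for i in range(1,len(st)):
        if st[i,4]>5: print(n,st[i],c[i],onz(D,[c[i]],85 if n=='top' else 78))
    print(proj(D,[p]));save(D,n+'2')
a=cv2.imread('pics/scene2.png')[120:270,200:360];b=cv2.imread('pics/w3.png')[180:420,140:440]
a=cv2.resize(a,None,fx=2.2,fy=2.2,interpolation=2);b=cv2.resize(b,(440,352))
a=cv2.copyMakeBorder(a,0,352-a.shape[0],0,0,0);cv2.imwrite('pics/mix.png',np.hstack([a,b]))
E
```

```text
TCP px [[279.98429906 242.31927772]
 [279.87501966 255.54418844]
 [279.99020768 258.3255871 ]
 [279.97836258 225.70740811]]
[268  95  22  24 525] [278.52       106.47809524] [[579.29651735  25.04158851  85.        ]]
[271 210  20  19 377] [280.57559682 218.93633952] [[498.79969556   2.24130228  85.        ]]
[[287.34132361 231.40894234]]
scene [272 180   8  14  96] [275.63541667 186.07291667] [[507.30249274   6.59288699  78.        ]]
scene [269 206   8  15  95] [272.53684211 212.57894737] [[586.26263439  29.26362272  78.        ]]
[[275.48030949 166.96477764]]
```

View pics/mix.png

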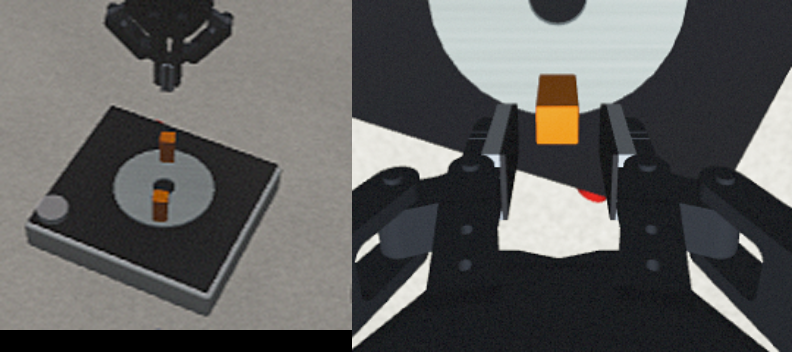

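The scene crop shows the shut fingertips at about (276,161), whereas the reported TCP projects to (275,167). In the wrist view the tip appears at (281,250), with the prediction at (280,242). I'll triangulate the real tip.

```bash
python3 - <<'E'
from h import *
d=np.load('w4.npy',allow_pickle=True).item();S=cam('scene');s=read_state()
print('tip',tri(d,(281,251),S,(276.3,160.5)),s['eef_pos'],s['tool_rot'],s['force'],s['qpos'])
g=cv2.cvtColor(d['color'],cv2.COLOR_RGB2GRAY);print(g[225:300:3,271:292:2])
# camera vs tool: wrist cam pose in tool frame, reported at start vs now
for n in('w1','w4'):
    D=np.load(n+'.npy',allow_pickle=True).item();print(n,D['o'],R.from_matrix(D['R'].T).as_euler('xyz'))
g=cv2.cvtColor(S['color'],cv2.COLOR_RGB2GRAY);print(g[148:175,270:284])
E
```

```text
tip (array([505.56391822,   5.26946238, 161.27386691]), np.float64(2.94879181447709)) [497.94191369   2.87242693 130.97806628] [ 3.14152328e+00 -1.09947995e-04  2.58554266e-01] [-0.2361736   0.80627353 -1.01437147] [-0.05265164  0.51780259 -0.01366551  2.00888937  0.01180724  0.61485244
 -1.38641215]
[[108 175 172 175 175 174 175 175 173 175  80]
 [ 78 169 171 169 170 162 161 161 159 158  78]
 [ 41  48  46  43  44  40  45  42  46  48  37]
 [ 46  46  48  43  48  47  45  43  42  38  48]
 [ 45  46  43  47  43  39  44  44  41  47  44]
 [ 41  45  44  41  37  42  44  45  45  44  42]
 [ 47  45  47  46  45  44  39  39  44  49  45]
 [ 47  42  48  45  39  49  42  46  50  44  45]
 [ 40  39  42  40  46  47  43  42  43  43  41]
 [ 77  79  85  69  27  28  23  80  79  77  81]
 [ 80  77  78  74  25  28  26  79  81  78  78]
 [ 79  80  81  70  22  34  26  79  84  80  81]
 [ 83  76  81  75  26  27  15  77  84  83  82]
 [ 79  78  81  61  30  27  17  78  79  79  82]
 [ 81  78  83  64  27  27  24  80  78  78  77]
 [ 77  79  82  60  24  28  17  81  85  78  81]
 [ 81  82  81  52  30  30  28  78  72  81  80]
[... 1459 characters left out ...]
3 142 146 143 141 142 138 143 138 142 138 141 142]
 [140 140 136 141 138 142 145 141 140 141 141 142 142 140]
 [141 141 139 140 136 135 138 142 136 139 141 137 134 138]
 [139 138 140 140 136 137 137 139 134 138 134 134 135 136]
 [138 136 137 142 143 139 141 142 139 140 138 138 137 141]
 [142 138 133 139 144 139 138 146 148 144 142 145 143 141]
 [146 146 138 141 135 137 136 140 141 140 139 138 141 141]
 [145 143 141 140 144 138 136 143 139 141 139 140 139 139]
 [140 139 135 139 135 136 138 137 137 139 142 145 145 142]
 [138 134 135 140 135 139 138 141 144 139 140 141 143 141]
 [146 140 140 143 139 139 141 143 142 141 135 135 138 140]
 [123 127 140 153 145 142 142 143 138 138 136 133 128 140]]
```

Triangulation puts the shut tips about 29 mm above the reported TCP. That also fits the fingers closing just over the lug top (85 mm) with a +5 N upward touch. I'll go down further, stopping in steps.

Request:
move_arm(
  targets="-0.2 0 0 0 0 0 0;-0.2 0 0 0 0 0 0;-0.2 0 0 2.5 0 0 0;-0.2 0 0 2.5 0 0 0;-0.2 0 0 2.5 0 0 0",
)

```text
clock: 4.55
eef_pos: [498.0, 3.0, 54.7]
tool_rot: [-3.142, -0.0, 0.259]
force: [0.6, 0.1, -0.7]
width: 33.7
gripper_force: 0.0
```

Request:
move_arm(
  targets="-0.2 0 0 0.7 0 0 0;-0.2 0 0 0.7 0 0 0;-0.2 0 0 0.3 0 0 0;-0.2 0 0 0 0 0 0",
)

```text
clock: 4.88
eef_pos: [498.2, 2.9, 38.8]
tool_rot: [-3.142, 0.0, 0.259]
force: [-0.3, -0.5, 0.4]
width: 34.3
gripper_force: 0.0
```

```bash
python3 m2.py w5; python3 - <<'E'
from h import *
d=np.load('w5.npy',allow_pickle=True).item();S=cam('scene');save(S,'s5')
a=cv2.resize(cv2.imread('pics/s5.png')[130:240,220:340],(400,367),interpolation=2);b=cv2.resize(cv2.imread('pics/w5.png')[160:420,140:420],(395,367))
cv2.imwrite('pics/mix5.png',np.hstack([a,b]))
E
```

```text
[498.58814542   2.9994248   39.36265349] [ 3.14145631e+00 -7.22645493e-04  2.58660462e-01] [0.693133   0.04478551 0.45581338] 34.4086012434889 0.0 4.9333
```

View pics/mix5.png

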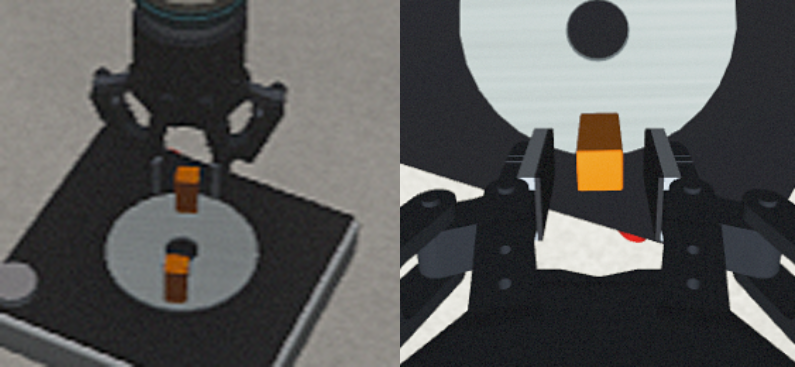

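The fingers straddle the lug, with the tips still well above the disc. I'll go down 8 mm more and close.

Request:
move_arm(
  targets="-0.2 0 0 0.4 0 0 0;-0.2 0 0 0.4 0 0 0;-1 0 0 0 0 0 0;-1 0 0 0 0 0 0;-1 0 0 0 0 0 0",
)

```text
clock: 5.4
eef_pos: [498.1, 3.0, 31.0]
tool_rot: [-3.142, 0.0, 0.259]
force: [-0.2, 0.6, 0.9]
width: 14.8
gripper_force: 58.7
```

Request:
move_arm(
  targets="-1 0 0 0 0 0 0;-1 0 0 0 0 0 0;-1 0 0 0 0 0 0",
)

```text
clock: 5.65
eef_pos: [498.1, 3.0, 31.0]
tool_rot: [-3.142, 0.0, 0.259]
force: [-1.2, 0.5, 2.3]
width: 14.9
gripper_force: 58.8
```

Request:
move_arm(
  targets="-1 0 0 -0.5 0 0 0;-1 0 0 -1.5 0 0 0;-1 0 0 -2 0 0 0;-1 0 0 -2 0 0 0;-1 0 0 -1.5 0 0 0",
)

```text
clock: 6.07
eef_pos: [498.4, 2.9, 107.3]
tool_rot: [3.141, -0.001, 0.259]
force: [0.8, -0.9, -1.9]
width: 14.9
gripper_force: 58.5
```

Request:
move_arm(
  targets="-1 0.3 -0.5 0 0 0 0;-1 0.4 -1.5 0 0 0 0;-1 0.7 -2 0 0 0 0;-1 0.7 -2 0 0 0 0;-1 0.7 -2 0 0 0 0",
)

```text
clock: 6.48
eef_pos: [504.3, 88.6, 105.2]
tool_rot: [-3.141, 0.001, 0.258]
force: [0.4, -0.2, -2.6]
width: 15.1
gripper_force: 58.6
```

Request:
move_arm(
  targets="-1 0.7 -2 0 0 0 0;-1 0.7 -2 0 0 0 0;-1 0.7 -2 0 0 0 0;-1 0.7 -2 0 0 0 0;-1 0.7 -2 0 0 0 0",
)

```text
clock: 6.9
eef_pos: [512.3, 194.4, 104.9]
tool_rot: [3.142, 0.002, 0.259]
force: [0.1, 0.2, -2.9]
width: 14.6
gripper_force: 58.6
```

Request:
move_arm(
  targets="-1 0 0 0 0 0 0;-1 0 0 0 0 0 0;-1 0 0 0 0 0 0",
)

```text
clock: 7.15
eef_pos: [512.3, 192.5, 105.1]
tool_rot: [3.141, 0.002, 0.259]
force: [-0.6, 0.1, -1.4]
width: 14.7
gripper_force: 58.7
```

```bash
python3 m2.py w6
```

```text
[512.47283416 191.91856435 105.29259779] [3.14065051e+00 1.57231789e-03 2.57705904e-01] [ 0.64166907 -0.51567905 -1.62332767] 14.780820187601998 58.696637749671936 7.2
```

View pics/w6.png

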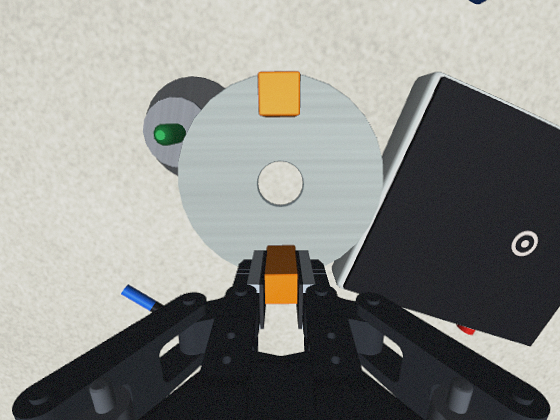

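The insert is held: hole at (280,183), far lug (279,93). The pin tip is at (159,134) and the exposed spot at (525,244).

```bash
python3 - <<'E'
from h import *
d=np.load('w6.npy',allow_pickle=True).item();s=read_state()
img=d['color'];h=cv2.cvtColor(img,cv2.COLOR_RGB2HSV);v=h[...,2]
g=cv2.inRange(h,(40,60,20),(85,255,255));g[:,250:]=0
bx=cv2.boundingRect(g);print('green box',bx)
gv=(g>0)&(v>110);ys,xs=np.nonzero(gv);print('bright tip',xs.mean(),ys.mean(),len(xs))
ys,xs=np.nonzero(g);print('pin mid',xs.mean(),ys.mean(),onz(d,[[xs.mean(),ys.mean()]],76))
print('pin tip',onz(d,[[bx[0]+7,134.]],88))
# hole: fit ellipse to upper rim
sat=cv2.GaussianBlur(img,(5,5),0).astype(int);
roi=np.zeros_like(v);roi[150:215,245:315]=255
e=cv2.Canny(cv2.GaussianBlur(img,(5,5),0),30,80)&roi
cs=max(cv2.findContours(e,cv2.RETR_EXTERNAL,cv2.CHAIN_APPROX_NONE)[0],key=len);el=cv2.fitEllipse(cs);print('hole',el,len(cs))
H=None
for z in (110,115,120,125,130):
    c=onz(d,[el[0]],z)[0]; w=np.linalg.norm(np.diff(onz(d,[[el[0][0]-el[1][1]/2,el[0][1]],[el[0][0]+el[1][1]/2,el[0][1]]],z),axis=0));print(z,c,'diam',w)
m=cv2.inRange(h,(8,120,170),(28,255,255));n,l,st,c=cv2.connectedComponentsWithStats(m)
for i in range(1,n):
    if st[i,4]>60: print('lug',st[i],c[i],onz(d,[c[i]],160))
# spot
w=((v>150)&(h[...,1]<60)).astype(np.uint8);w[:225]=0;w[265:]=0;w[:,:505]=0;w[:,545:]=0
x,y,a,b=cv2.boundingRect(w);print('spot',x,y,a,b,onz(d,[[x+(a-1)/2,y+(b-1)/2]],45))
print(s['eef_pos'])
E
```

```text
green box (16, 124, 234, 296)
bright tip 160.0 134.37234042553192 94
pin mid 168.54340567612687 256.26293823038395 [[468.3687887  267.56168622  76.        ]]
pin tip [[535.81565534 369.6708906   88.        ]]
hole ((279.9576416015625, 182.49517822265625), (48.5999870300293, 48.93666076660156), 15.757946014404297) 201
110 [551.15202885 202.35861806 110.        ] diam 28.18144916688482
115 [552.13663647 202.61024141 115.        ] diam 27.332793507811633
120 [553.1212441  202.86186475 120.        ] diam 26.48413784873836
125 [554.10585172 203.1134881  125.        ] diam 25.635482189665172
130 [555.09045935 203.36511144 130.        ] diam 24.786826530591956
lug [ 258   71   42   44 1797] [278.82804674  92.68892599] [[593.68046976 213.94520204 160.        ]]
lug [265 274  32  30 960] [280.5 288.5] [[514.03174494 192.21317825 160.        ]]
spot 512 231 26 25 [[541.95576459 -23.43747578  45.        ]]
[512.47283416 191.91856435 105.29259779]
```

```bash
python3 - <<'E'
from h import *
d=np.load('w6.npy',allow_pickle=True).item()
print(d['o'],onz(d,[[160,134.4]],88))
h=cv2.cvtColor(d['color'],cv2.COLOR_RGB2HSV);g=cv2.inRange(h,(40,60,20),(85,255,255));g[:,190:]=0;g[:110]=0;g[160:]=0
n,l,st,c=cv2.connectedComponentsWithStats(g);k=1+st[1:,4].argmax();print(st[k],c[k],onz(d,[c[k]],76))
x,y,a,b,_=st[k];print(onz(d,[[x+a,y+b/2+1]],60))
# collar left part: grey ellipse ; fit circle from its left/top/bottom
print(d['color'][128,135:185].mean(1).astype(int).tolist())
E
```

```text
[583.8480575  210.71431618 276.03582893] [[557.36161196 281.88730365  88.        ]]
[154 124  32  22 566] [168.92402827 133.57243816] [[557.69651703 280.66940725  76.        ]]
[[557.00217057 273.9583311   60.        ]]
[212, 213, 215, 216, 216, 214, 213, 217, 162, 156, 154, 149, 153, 155, 149, 152, 152, 156, 159, 144, 47, 53, 58, 62, 65, 65, 64, 62, 62, 63, 63, 57, 58, 50, 50, 49, 40, 39, 40, 37, 40, 38, 40, 33, 36, 40, 34, 37, 30, 91]
```

Request:
move_arm(
  targets="-1 0.3 -1 0 0 0 0;-1 0.5 -1.6 0 0 0 0;-1 0.6 -1.9 0 0 0 0;-1 0.5 -1.6 0 0 0 0;-1 0.43 -1.36 0 0 0 0",
)

```text
clock: 7.62
eef_pos: [516.5, 272.8, 105.9]
tool_rot: [-3.141, -0.0, 0.259]
force: [-0.6, -0.0, -2.2]
width: 14.6
gripper_force: 58.7
```

Request:
move_arm(
  targets="-1 0 0 0 0 0 0;-1 0 0 0.6 0 0 0;-1 0 0 0.8 0 0 0;-1 0 0 0.6 0 0 0;-1 0 0 0 0 0 0",
)

```text
clock: 8.03
eef_pos: [515.3, 269.0, 84.0]
tool_rot: [3.14, 0.004, 0.257]
force: [-1.1, 0.1, -1.9]
width: 14.6
gripper_force: 58.8
```

```bash
python3 m2.py w7;python3 - <<'E'
from h import *
S=cam('scene');save(S,'s7')
a=cv2.resize(cv2.imread('pics/s7.png')[170:290,320:450],(400,370),interpolation=2);b=cv2.resize(cv2.imread('pics/w7.png')[50:330,140:420],(370,370))
cv2.imwrite('pics/mix7.png',np.hstack([a,b]))
E
```

```text
[515.73464506 269.46934669  84.70416066] [3.14035907e+00 2.64626463e-03 2.57122026e-01] [ 0.65691214  0.01656131 -1.10935979] 15.00350403496216 58.756370544433594 8.0833
```

View pics/mix7.png

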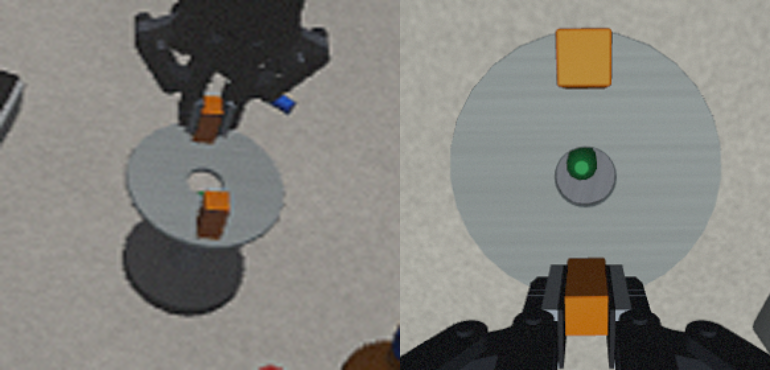

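```bash
python3 - <<'E'
from h import *
d=np.load('w7.npy',allow_pickle=True).item()
sc=280/370
tip=[140+(581-400)*sc,50+168*sc];hole=[140+(585-400)*sc,50+176*sc]
print('tip',onz(d,[tip],88),'hole',onz(d,[hole],105))
h=cv2.cvtColor(d['color'],cv2.COLOR_RGB2HSV);m=cv2.inRange(h,(8,120,150),(28,255,255));n,l,st,c=cv2.connectedComponentsWithStats(m)
for i in range(1,n):
    if st[i,4]>200: print(st[i],c[i],onz(d,[c[i]],139))
E
```

```text
tip [[556.65761593 281.19157542  88.        ]] hole [[557.08835752 279.49232157 105.        ]]
[ 258   72   42   43 1757] [278.95276039  92.883893  ] [[596.77694193 290.2787573  139.        ]]
[265 274  32  30 947] [280.63041183 288.69904963] [[517.14601379 268.7032882  139.        ]]
```

Pin and hole agree within 2 mm, so I'm lowering.

Request:
move_arm(
  targets="-1 0 -0.1 0.6 0 0 0;-1 0 0 0.8 0 0 0;-1 0 0 0.8 0 0 0;-1 0 0 0.6 0 0 0;-1 0 0 0.4 0 0 0",
)

```text
clock: 8.55
eef_pos: [515.6, 271.8, 52.6]
tool_rot: [3.141, 0.002, 0.259]
force: [-0.3, -0.5, -1.5]
width: 15.1
gripper_force: 58.7
```

Request:
move_arm(
  targets="-1 0 0 0.2 0 0 0;-1 0 0 0.2 0 0 0;-1 0 0 0 0 0 0",
)

```text
clock: 8.8
eef_pos: [516.1, 272.0, 49.6]
tool_rot: [3.141, 0.0, 0.259]
force: [-0.1, -0.5, -1.5]
width: 14.8
gripper_force: 58.7
```

Request:
move_arm(
  targets="-1 0 0 0.1 0 0 0;-1 0 0 0.1 0 0 0;-1 0 0 0 0 0 0",
)

```text
clock: 9.05
eef_pos: [516.3, 272.2, 48.0]
tool_rot: [-3.142, -0.0, 0.259]
force: [-0.3, 0.1, -0.8]
width: 15.0
gripper_force: 58.7
```

Request:
move_arm(
  targets="-1 0 0 0.1 0 0 0;-1 0 0 0 0 0 0;-1 0 0 0 0 0 0",
)

```text
clock: 9.3
eef_pos: [516.2, 272.1, 47.0]
tool_rot: [-3.142, -0.0, 0.259]
force: [0.4, -0.5, -1.8]
width: 14.8
gripper_force: 58.7
```

Request:
move_arm(
  targets="-1 0 0 0.1 0 0 0;-1 0 0 0 0 0 0;-1 0 0 0 0 0 0",
)

```text
clock: 9.55
eef_pos: [516.4, 272.2, 46.1]
tool_rot: [-3.142, -0.0, 0.259]
force: [0.1, 0.1, -1.3]
width: 15.1
gripper_force: 59.0
```

Request:
move_arm(
  targets="-1 0 0 0.1 0 0 0;-1 0 0 0 0 0 0;-1 0 0 0 0 0 0",
)

```text
clock: 9.8
eef_pos: [516.3, 272.2, 46.0]
tool_rot: [-3.141, -0.001, 0.259]
force: [-2.2, -1.3, 7.8]
width: 14.7
gripper_force: 60.1
```

Request:
move_arm(
  targets="-1 0 0 0.1 0 0 0;-1 0 0 0 0 0 0;-1 0 0 0 0 0 0",
)

```text
clock: 10.05
eef_pos: [516.3, 272.2, 45.9]
tool_rot: [-3.141, -0.001, 0.259]
force: [-4.3, -2.1, 15.0]
width: 14.9
gripper_force: 61.1
```

Seated contact, at the predicted height. Ease off and release gently.

Request:
move_arm(
  targets="-1 0 0 -0.15 0 0 0;-0.7 0 0 0 0 0 0;-0.5 0 0 0 0 0 0;-0.3 0 0 0 0 0 0;-0.2 0 0 0 0 0 0",
)

```text
clock: 10.47
eef_pos: [516.2, 272.1, 45.2]
tool_rot: [3.142, 0.0, 0.259]
force: [-0.2, -0.0, -0.1]
width: 34.0
gripper_force: 0.0
```

Request:
move_arm(
  targets="-0.2 0 0 0 0 0 0;-0.2 0 0 -0.5 0 0 0;-0.2 0 0 -1.5 0 0 0;-0.2 0 0 -2 0 0 0;-0.2 0 0 -2.5 0 0 0",
)

```text
clock: 10.88
eef_pos: [515.2, 271.6, 110.2]
tool_rot: [3.141, 0.003, 0.259]
force: [0.8, -0.0, -0.0]
width: 34.2
gripper_force: 0.0
```

```bash
python3 m2.py w8; python3 - <<'E'
from h import *
d=np.load('w8.npy',allow_pickle=True).item()
h=cv2.cvtColor(d['color'],cv2.COLOR_RGB2HSV);m=cv2.inRange(h,(8,120,150),(28,255,255));m[:,350:]=0;n,l,st,c=cv2.connectedComponentsWithStats(m)
for i in range(1,n):
    if st[i,4]>150: print(st[i],c[i],onz(d,[c[i]],100))
g=cv2.inRange(h,(40,60,20),(85,255,255));g[:100]=0;g[250:]=0;g[:,:240]=0;g[:,330:]=0
ys,xs=np.nonzero(g);print('pin',len(xs),onz(d,[[xs.mean(),ys.mean()]],80))
# probe: tri of its blue masks later
T=cam('top');S=cam('scene');save(T,'t8');save(S,'s8')
a=cv2.resize(cv2.imread('pics/t8.png')[190:260,350:420],(390,390),interpolation=2);b=cv2.resize(cv2.imread('pics/s8.png')[110:200,130:220],(390,390),interpolation=2)
cv2.imwrite('pics/mix8.png',np.hstack([a,b]))
E
```

```text
[518.60444173 273.35459275 115.70727908] [-3.13993448 -0.00624473  0.25842473] [0.51109739 0.58644996 3.75482688] 34.06459493496136 0.0 10.9333
[265  87  27  28 723] [278.50207469 100.30290456] [[597.93984776 293.92338161 100.        ]]
[269 225  23  22 482] [280.01659751 235.06431535] [[516.81627809 271.57727547 100.        ]]
pin 374 [[557.77430514 281.47372695  80.        ]]
```

View pics/mix8.png

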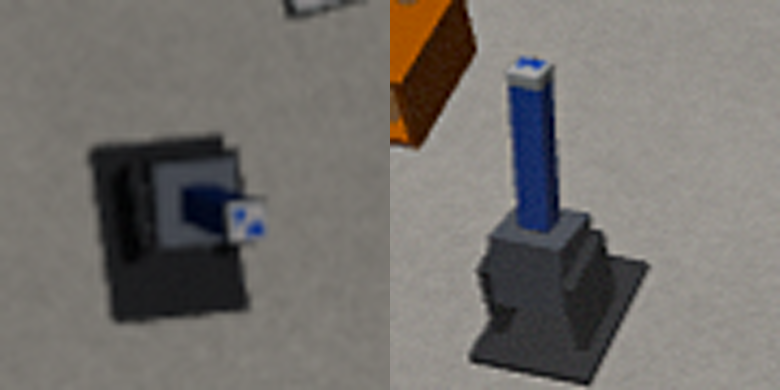

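Top view crop: probe cap at about full-image (394.0,229.5), handle foot near (384.7,226.6). Scene crop: cap at (162.1,125.9), handle foot about (163.9,162). The insert's lug midpoint (557.4,282.7) matches the pin (557.8,281.5), so it's seated. Next I'll triangulate the probe axis.

```bash
python3 - <<'E'
from h import *
T,S=cam('top'),cam('scene')
def blue(d,roi,h0=105,h1=130,s=90):
    h=cv2.cvtColor(d['color'],cv2.COLOR_RGB2HSV);m=cv2.inRange(h,(h0,s,20),(h1,255,255));k=np.zeros_like(m);x0,y0,x1,y1=roi;k[y0:y1,x0:x1]=m[y0:y1,x0:x1]
    n,l,st,c=cv2.connectedComponentsWithStats(k);i=1+st[1:,4].argmax();ys,xs=np.nonzero(l==i);return np.c_[xs,ys]
top,e=tri(T,(394,229.5),S,(162.1,125.7));print('cap',top,e)
p=blue(S,(150,115,185,180));print('scene rows',p[:,1].min(),p[:,1].max());
for r in(135,145,155,161): print(r,p[p[:,1]==r][:,0].mean(),np.ptp(p[p[:,1]==r][:,0])+1)
bot,e=tri(T,(384.7,226.6),S,(163.9,160));print('foot',bot,e)
a=top-bot;print('len',np.linalg.norm(a),a/np.linalg.norm(a),'lean',np.arccos(a[2]/np.linalg.norm(a)))
# full-plane method: wrist w1 handle edges
d=np.load('w1.npy',allow_pickle=True).item()
q=blue(d,(480,190,560,320),100,130,60)
print(len(q),q.min(0),q.max(0))
vx,vy,x0,y0=cv2.fitLine(q.astype(np.float32),cv2.DIST_L2,0,.01,.01).ravel();print(vx,vy,x0,y0)
# plane through scene handle line & wrist line -> axis direction
L=cv2.fitLine(p[(p[:,1]<158)].astype(np.float32),cv2.DIST_L2,0,.01,.01).ravel()
def plane(d,L): 
    r=ray(d,[[L[2]-10*L[0],L[3]-10*L[1]],[L[2]+10*L[0],L[3]+10*L[1]]]);n=np.cross(*r);return n/np.linalg.norm(n)
n1,n2=plane(S,L),plane(d,[vx,vy,x0,y0]);ax=np.cross(n1,n2);ax/=np.linalg.norm(ax)*np.sign(ax[2]);print('axis',ax,'lean',np.arccos(ax[2]),'az',np.degrees(np.arctan2(ax[1],ax[0])))
# point on axis at z
for z in(100,150):
    P=np.linalg.solve(np.array([n1,n2,[0,0,1]]),[n1@S['o'],n2@d['o'],z]);print(P)
# base outline from w1
h=cv2.cvtColor(d['color'],cv2.COLOR_RGB2HSV)
print(onz(d,[[464,173],[443,240]],5))
E
```

```text
cap [ 504.2364595  -287.03800083  170.8401073 ] 4.599823275497166
scene rows 129 163
135 162.5 10
145 163.0 9
155 163.5 10
161 163.5 10
foot [ 529.91649287 -283.53086327   81.34938176] 1.3207707952378422
len 93.16841785540272 [-0.27563024 -0.03764299  0.96052641] lean 0.28190798872414513
1403 [508 222] [559 285]
0.6645091 0.7472802 537.36566 248.06058
axis [-0.36509649 -0.09579683  0.92602782] lean 0.38704674472994627 az -165.29771523627167
[ 521.21132383 -285.10883018  100.        ]
[ 501.49828268 -290.28128991  150.        ]
[[ 570.96521577 -239.55242938    5.        ]
 [ 474.2795868  -251.41677338    5.        ]]
```

Request:
move_arm(
  targets="0 -0.5 1.6 -1.8 0 0 0;0 -0.95 3.07 -1.8 0 0 0;0 -0.95 3.07 -1.8 0 0 0;0 -0.95 3.07 -1.8 0 0 0;0 -0.95 3.07 -1.8 0 0 0",
)

```text
clock: 11.55
eef_pos: [508.9, 125.3, 199.9]
tool_rot: [3.141, 0.003, 0.259]
force: [0.3, -0.1, 0.3]
width: 42.6
gripper_force: 0.0
```

Request:
move_arm(
  targets="0 -0.95 3.07 0 0 0 0;0 -0.95 3.07 0 0 0 0;0 -0.95 3.07 0 0 0 0;0 -0.95 3.07 0 0 0 0;0 -0.95 3.07 0 0 0 0",
)

```text
clock: 11.97
eef_pos: [502.3, -35.1, 199.4]
tool_rot: [-3.141, 0.002, 0.259]
force: [0.0, 0.1, 0.4]
width: 42.6
gripper_force: 0.0
```

Request:
move_arm(
  targets="0 -0.95 3.07 0 0 0 0;0 -0.95 3.07 0 0 0 0;0 -0.95 3.07 0 0 0 0;0 -0.95 3.07 0 0 0 0;0 -0.95 3.07 0 0 0 0",
)

```text
clock: 12.38
eef_pos: [495.7, -195.4, 199.2]
tool_rot: [-3.14, 0.002, 0.259]
force: [-0.2, 0.4, 0.3]
width: 42.7
gripper_force: 0.0
```

Request:
move_arm(
  targets="0 -0.95 3.07 0 0 0 0;0 -0.95 3.07 0 0 0 0;0 -0.95 3.07 0 0 0 0;0 0 0 0 0 0 4;0 0 0 0 0 0 3.3",
)

```text
clock: 12.8
eef_pos: [491.0, -293.2, 198.9]
tool_rot: [-3.141, 0.003, 0.123]
force: [-0.3, 0.7, -0.1]
width: 43.3
gripper_force: 0.0
```

Request:
move_arm(
  targets="0 0 0 0 0 5 0;0 0 0 0 0 5 0;0 0 0 0 0 6 0;0 0 0 0 0 0 0;0 0 0 0 0 0 0",
)

```text
clock: 13.22
eef_pos: [489.6, -291.6, 199.0]
tool_rot: [-3.139, -0.276, 0.125]
force: [0.3, 0.5, 0.2]
width: 42.9
gripper_force: 0.0
```

```bash
python3 m2.py w9; cat > tipf.py <<'E'
from h import *
# tool tip in camera frame from w4 (tip real = reported TCP + 29 up)
w=np.load('w4.npy',allow_pickle=True).item()
c4=lambda up: w['R']@np.array([498.2,2.9,131+up])+w['t']
def tipw(d,up=29): return d['R'].T@(c4(up)-d['t'])
E
python3 - <<'E'
from tipf import *
d=np.load('w9.npy',allow_pickle=True).item();s=read_state()
Rm=R.from_euler('xyz',s['tool_rot']).as_matrix();print('toolz',Rm[:,2],'toolx',Rm[:,0])
print('tip by cam',tipw(d),'by state',np.array(s['eef_pos'])-29*Rm[:,2],'TCPcam',tipw(d,0))
h=cv2.cvtColor(d['color'],cv2.COLOR_RGB2HSV)
m=cv2.inRange(h,(100,60,20),(130,255,255));n,l,st,c=cv2.connectedComponentsWithStats(m)
for i in range(1,n):
    if st[i,4]>80: print('blue',st[i],c[i].round(1))
E
```

```text
[ 491.83420855 -290.90823914  199.68880417] [-3.14010493 -0.27739722  0.1289027 ] [ 0.24850007 -0.17226823 -0.59059901] 42.59397511233875 0.0 13.2667
toolz [ 0.27138975  0.03667809 -0.96177041] toolx [0.95379218 0.1236319  0.2738533 ]
tip by cam [ 482.11663981 -292.64650523  226.01211776] by state [ 483.96390585 -291.97190387  227.58014606] TCPcam [ 489.93376271 -291.56840513  198.10637839]
blue [  0   0  42  22 711] [20.1  8.5]
blue [264 180  26  25 536] [277.5 192.3]
blue [267 212  20  18 298] [276.5 221.3]
blue [547 306  13  19 200] [553.7 314.2]
blue [493 309  29  23 468] [507.2 319.7]
blue [437 311  27  19 202] [452.8 318.6]
blue [493 336  28  26 475] [506.6 348.3]
blue [544 361  16  23 242] [553. 370.]
```

```bash
python3 - <<'E'
from tipf import *
d=np.load('w9.npy',allow_pickle=True).item()
h=cv2.cvtColor(d['color'],cv2.COLOR_RGB2HSV)
for y in range(164,250,3):
    print(y,''.join('B' if h[y,x,1]>100 and 95<h[y,x,0]<135 else ('#' if h[y,x,2]<60 else ('+' if h[y,x,2]<130 else ('W' if h[y,x,2]>185 and h[y,x,1]<40 else '.'))) for x in range(235,325,2)), h[y,277].tolist())
E
```

```text
164 ........#+++#####################+++#........ [103, 32, 55]
167 ........##++++++++++++++++++++++++++#........ [100, 31, 74]
170 ........###+++++++++++++++++++++++++#........ [103, 33, 122]
173 ........##+++++++++++++++++++++++++++........ [108, 28, 120]
176 ........#+++++++++++++++++++++++++++#........ [106, 31, 122]
179 ........#+#+++++++++++++++++++++++#+#........ [111, 35, 117]
182 ........#++++++++BBBBBBBBBB+++++++#++........ [108, 229, 88]
185 ........#++++++++BBBBBBBBBB++++++++++........ [112, 188, 92]
188 ........#++++++++BBBBBBBBBB++++++#+++........ [110, 189, 97]
191 ........#+++++++BBBBBBBBBBB++++++#+##........ [109, 205, 91]
194 ........#+++++++BBBBBBBBBBB+++++++++#........ [108, 221, 91]
197 ........#+++++++BBBBBBBBBBB++++++++##........ [110, 186, 96]
200 ........#+#++++BBBBBBBBBBBBB+++++#++#........ [112, 194, 96]
203 ........#+#++++BBBBBBBBBBBBB+++++++++........ [112, 101, 91]
206 ........++++++++.......++.+++++++++##........ [98, 8, 132]
209 ........#++++++......W......++++++++#........ [70, 4, 186]
212 .......++#+++#..............++++#++++........ [114, 46, 183]
215 .......+++++++....B.........+++#++++#........ [114, 55, 182]
218 .......+#++++#..............+++++++++........ [113, 39, 181]
221 .......+#+++++.......B......+++##++#+........ [112, 102, 185]
224 .......++++++#.....BBBBBBB..++++++++#........ [109, 132, 182]
227 .......++++++++....BBBBBBB..+#++++++#........ [111, 142, 185]
230 ........+++++++.............#++++++++........ [115, 24, 179]
233 ............................................. [26, 12, 166]
236 ............................................. [18, 17, 176]
239 ............................................. [30, 13, 172]
242 ............................................. [33, 14, 168]
245 ............................................. [22, 16, 174]
248 ............................................. [27, 16, 161]
```

```bash
cat > rel.py <<'E'
from tipf import *
def rel(n,uvcap,uvfoot_frontface=None,zc=(165,171,177)):
    d=np.load(n+'.npy',allow_pickle=True).item();tip=tipw(d);ax=(tipw(d,0)-tip)/29;s=read_state()
    Rm=R.from_euler('xyz',s['tool_rot']).as_matrix()
    for z in zc:
        p=onz(d,[uvcap],z)[0];print('cap z',z,p.round(1),'tool frame from tip',(Rm.T@(p-tip)).round(1),'depth',(d['R']@p+d['t'])[2].round(1))
    if uvfoot_frontface is not None:
        for z in (72,78,84):
            p=onz(d,[uvfoot_frontface],z)[0];print('foot z',z,p.round(1),(Rm.T@(p-tip)).round(1))
E
python3 -c "
from rel import *
rel('w9',(276.5,219.5),(278,181.5))"
```

```text
cap z 165 [ 502.5 -287.6  165. ] tool frame from tip [ 3.4 -2.3 64.4] depth 219.0
cap z 171 [ 502.8 -287.7  171. ] tool frame from tip [ 5.3 -2.2 58.7] depth 213.0
cap z 177 [ 503.2 -287.7  177. ] tool frame from tip [ 7.3 -2.1 53. ] depth 207.0
foot z 72 [ 538.1 -283.1   72. ] [ 12.4  -2.1 163.7]
foot z 78 [ 537.6 -283.2   78. ] [ 13.6  -2.  157.8]
foot z 84 [ 537.2 -283.3   84. ] [ 14.8  -1.9 151.9]
```

Request:
move_arm(
  targets="0 0.2 -0.1 0.5 0 0 0;0 0.25 -0.12 1.5 0 0 0;0 0 0 2 0 0 0;0 0 0 2 0 0 0;0 0 0 2 0 0 0",
)

```text
clock: 13.68
eef_pos: [521.3, -283.1, 123.7]
tool_rot: [3.141, -0.28, 0.135]
force: [-0.8, -0.5, -0.4]
width: 42.3
gripper_force: 0.0
```

Request:
move_arm(
  targets="0 0 0 1.4 0 0 0;0 0 0 1 0 0 0;0 0 0 0.4 0 0 0;0 0 0 0 0 0 0",
)

```text
clock: 14.02
eef_pos: [527.1, -282.5, 96.8]
tool_rot: [-3.14, -0.278, 0.133]
force: [-1.7, -0.7, 0.7]
width: 42.8
gripper_force: 0.0
```

```bash
python3 m2.py w10; python3 - <<'E'
from tipf import *
d=np.load('w10.npy',allow_pickle=True).item();s=read_state();print(tipw(d),np.array(s['eef_pos']))
h=cv2.cvtColor(d['color'],cv2.COLOR_RGB2HSV)
for y in range(200,330,5):
    print(y,''.join('B' if h[y,x,1]>100 and 95<h[y,x,0]<135 else ('#' if h[y,x,2]<60 else ('+' if h[y,x,2]<130 else ('W' if h[y,x,2]>185 and h[y,x,1]<40 else '.'))) for x in range(215,345,3)))
E
```

```text
[ 527.0834341  -283.15059316   97.62175809] [-3.14139212 -0.27907412  0.13275655] [-0.66283919 -0.13429886  0.62274823] 42.49758092902628 0.0 14.0667
[ 519.64107313 -283.59513239  123.74432494] [ 527.0834341  -283.15059316   97.62175809]
200 ..........+#+####################++++.......
205 ..........++++++++++##############+#+.......
210 .........++#++++++++++++++++++++++##+.......
215 .........++#+++++++++++++++++++++++++.......
220 .........+++++++++++++++++++++++++#+........
225 .........++++++++++BBBBBBBB+++++++++........
230 .........+++++++++BBBBBBBBBB+++++++#........
235 .........++#++++++BBBBBBBBBB++++++++........
240 .........+++++++++BBBBBBBBBBB+++++++........
245 .........+++++++++BBBBBBBBBBB+++++++........
250 .........++#+++++BBBBBBBBBBBB++++++#........
255 ....+++##++++++++BBBBBBBBBBBB+++++++##+++...
260 ...+++##B++##++++BBBBBBBBBBBB++++##+##++++..
265 ##++++###++++++++BBBBBBBBBBBBB++++#+###+++##
270 ##+++####+++++#+BBBBBBBBBBBBBB+++##+####+++#
275 #++++####++##+++BBBBBBBBBBBBBB+#+#+###BB++++
280 ++++#####+#####+BBBBBBBBBBBBBB#++########+++
285 ++++#####.......BBBBBBBBBBBBBBB.....#####+++
290 #+.+#####.......BBBBBBBBBBBBBBB.....B####..#
295 ##.+####+......+BBBBBBBBBBBBBBB.....#####..#
300 #####B#B.......BB+++++BBBBBBBBB......#####B#
305 ########.......+++++++++++++++++.....#######
310 #######.......++++++++++++++++++.....####B##
315 ######B.......+.......................B#####
320 ######+.......+.......................######
325 B###+#........+........................##B##
```

Request:
move_arm(
  targets="-1 0 0 0 0 0 0;-1 0 0 0 0 0 0;-1 0 0 0 0 0 0;-1 0 0 0 0 0 0;-1 0 0 0 0 0 0",
)

```text
clock: 14.48
eef_pos: [526.8, -284.2, 98.8]
tool_rot: [3.141, -0.281, 0.131]
force: [-2.1, 0.2, 5.7]
width: 19.1
gripper_force: 58.9
```

Request:
move_arm(
  targets="-1 0 0 0 0 0 0;-1 0 0 -0.3 0 0 0;-1 0 0 -0.7 0 0 0;-1 0 0 -1 0 0 0;-1 0 0 -1 0 0 0",
)

```text
clock: 14.9
eef_pos: [517.6, -284.9, 127.3]
tool_rot: [-3.141, -0.279, 0.131]
force: [0.1, -0.8, -0.6]
width: 19.2
gripper_force: 58.7
```

Request:
move_arm(
  targets="-1 0 0 -1.5 0 0 0;-1 0 0 -2 0 0 0;-1 0 0 -2 0 0 0;-1 0 0 -2 0 0 0;-1 0 0 -1.5 0 0 0",
)

```text
clock: 15.32
eef_pos: [492.7, -288.5, 215.6]
tool_rot: [3.14, -0.28, 0.131]
force: [-0.2, -0.2, -1.2]
width: 19.3
gripper_force: 58.8
```

Request:
move_arm(
  targets="-1 0 0 -1 0 0 0;-1 0 0 -1 0 0 0;-1 0 0 0 0 -5 0;-1 0 0 0 0 -5 0;-1 0 0 0 0 -6 0",
)

```text
clock: 15.73
eef_pos: [486.1, -290.3, 233.8]
tool_rot: [3.14, 0.005, 0.127]
force: [0.9, 0.7, -0.9]
width: 19.5
gripper_force: 58.8
```

Request:
move_arm(
  targets="-1 0 0 0 0 0 0;-1 0 0 0 0 0 0",
)

```text
clock: 15.9
eef_pos: [489.6, -287.3, 231.8]
tool_rot: [-3.141, 0.0, 0.135]
force: [-0.8, -0.6, -1.4]
width: 19.0
gripper_force: 58.9
```

```bash
python3 m2.py w11; python3 - <<'E'
from tipf import *
def line(d,roi,hlo=100,s=90):
    h=cv2.cvtColor(d['color'],cv2.COLOR_RGB2HSV);m=cv2.inRange(h,(hlo,s,20),(130,255,255));k=np.zeros_like(m);x0,y0,x1,y1=roi;k[y0:y1,x0:x1]=m[y0:y1,x0:x1]
    n,l,st,c=cv2.connectedComponentsWithStats(k);i=1+st[1:,4].argmax();print(st[i],c[i]);return l==i
d=np.load('w11.npy',allow_pickle=True).item();s=read_state();print(tipw(d))
h=cv2.cvtColor(d['color'],cv2.COLOR_RGB2HSV)
for y in range(150,320,5):
    print(y,''.join('B' if h[y,x,1]>100 and 95<h[y,x,0]<135 else ('#' if h[y,x,2]<60 else ('+' if h[y,x,2]<130 else ('O' if h[y,x,1]>90 and h[y,x,0]<25 else '.'))) for x in range(230,330,3)))
S=cam('scene');np.save('s11.npy',S,allow_pickle=True);line(S,(120,40,220,180))
h=cv2.cvtColor(S['color'],cv2.COLOR_RGB2HSV)
P=cv2.projectPoints(np.array([[500.,-287,z] for z in(150,200,250)]),np.ravel(S['rvec']).astype(float),S['t'],np.array([[S['f'],0,S['cx']],[0,S['f'],S['cy']],[0,0,1]]),None)[0][:,0];print(P)
E
```

```text
[ 487.90043932 -288.12823167  231.77261243] [-3.14055891e+00  7.58113134e-04  1.32604227e-01] [-0.9032909   0.07627281 -1.53992587] 19.02008092959963 58.87419641017914 15.95
[ 489.79696647 -287.34541503  259.57875574]
150 ........+++++++++++#++++.++.......
155 ........++++++++#++#+++++++.......
160 ........++++++++++++++++++#.......
165 ........++++++++++++++++++#.......
170 ........+++++++++++++++++++.......
175 ........+++++++++++++++++++.......
180 ........+++++++++++++++++++.......
185 ...............+..+++++++++.......
190 ..................................
195 ..................................
200 ..................................
205 ..................................
210 ................+++...............
215 ...............#++++..............
220 ...............##+##..............
225 .............BBBBBBBBB............
230 ............+BBBBBBBBB............
235 ............BBBBBBBBBB+...........
240 ............BBBBBBBBBBB...........
245 ............BBBBBBBBBBB...........
250 .......+++++BBBBBBBBBBB+++++......
255 ......++++BBBBBBBBBBBBBB#+++......
260 ...###+++##BBBBBBBBBBBBB#++++##+..
265 ..B#B#+++##BBBBBBBBBBBBB##+++##B#.
270 .####++++##BBBBBBBBBBBBB##+++#####
275 .#B#B+++##BBBBBBBBBBBBBBB#++++#B##
280 B##B++++##BBBBBBBBBBBBBB##++++####
285 #####...+#BBBBBBBBBBBBBBB++..+####
290 #######.+#BBBBBBBBBBBBBBB#++######
295 ##########BBBBBBBBBBBBBBB#B#######
300 #########+++++++++++++++++########
305 #########+++++++++++++++++########
310 #########................+B#######
315 B####B#B+.................########
[150  77  17  34 277] [158.07220217  94.73285199]
[[163.78970267 131.26474851]
 [160.09984004 114.98749261]
 [156.14644696  97.54771314]]
```

```bash
python3 - <<'E'
from tipf import *
d=np.load('w11.npy',allow_pickle=True).item()
K=np.array([[d['f'],0,d['cx']],[0,d['f'],d['cy']],[0,0,1]])
pr=lambda d,P: cv2.projectPoints(np.float64(P),np.ravel(d['rvec']).astype(float),d['t'],np.array([[d['f'],0,d['cx']],[0,d['f'],d['cy']],[0,0,1]]),np.array([d['k1'],0,0,0,0.]))[0][:,0].round(1)
t=np.array([489.3,-287.5,260]) 
print(pr(d,[t-[0,0,k] for k in(106,90,50,0)]))
h=cv2.cvtColor(d['color'],cv2.COLOR_RGB2HSV)
for y in range(198,230,2): print(y,d['color'][y,270:294:2].tolist() if y in(208,212,218) else ''.join('%4d'%v for v in h[y,268:296:2,2]))
S=np.load('s11.npy',allow_pickle=True).item();print(pr(S,[t-[0,0,k] for k in(106,90,50,-40)]))
h=cv2.cvtColor(S['color'],cv2.COLOR_RGB2HSV)
for y in range(60,140,3): 
    b=[x for x in range(130,190) if h[y,x,1]>90 and 100<h[y,x,0]<130]; print(y,b[:1],b[-1:],''.join('%4d'%v for v in h[y,146:174:2,2]))
E
```

```text
[[279.9 208.9]
 [279.9 214.4]
 [279.6 231.6]
 [279.2 264.8]]
198  183 184 183 184 195 188 185 183 183 193 194 193 183 182
200  185 190 186 189 183 180 179 176 178 190 194 190 187 183
202  189 184 189 185 179 186 193 186 182 182 186 180 185 177
204  193 182 187 183 178 187 189 177 179 179 184 187 185 180
206  185 181 181 183 191 169 140 153 191 190 180 188 189 184
208 [[184, 183, 175], [181, 179, 170], [186, 183, 176], [137, 134, 126], [132, 78, 51], [105, 72, 54], [112, 71, 52], [113, 86, 71], [176, 176, 169], [186, 187, 177], [189, 188, 180], [184, 183, 175]]
210  186 188 179 184 109  67  62  63 107 158 184 186 185 194
212 [[179, 179, 169], [186, 186, 177], [196, 197, 189], [75, 61, 58], [57, 60, 63], [56, 58, 65], [58, 61, 64], [42, 49, 54], [166, 138, 120], [185, 185, 175], [180, 182, 170], [181, 181, 172]]
214  189 183 186 128  62  67  62  62  60  65 178 182 188 186
216  193 185 180  77  61  61  61  60  55  50 177 188 183 182
218 [[190, 187, 180], [188, 188, 177], [64, 66, 69], [51, 57, 63], [52, 55, 62], [55, 59, 63], [58, 62, 65], [53, 56, 60], [52, 53, 56], [176, 176, 167], [1
[... 1594 characters left out ...]
58  61  63  49 136 144 137 138
111 [] []   43 150 142 139 140 142 149 107  48  38 139 143 141 138
114 [] []   49  90 144 139 140 139 144 156  45  46 101 142 141 139
117 [] []   46  32 145 142 141 143 142 148  58  50  24 145 137 139
120 [] []   47  46 144 138 138 143 138 141 102  47  45 139 137 138
123 [] []   53  42 142 143 141 141 140 140 145  66  39 137 140 140
126 [] []   49 141 139 141 141 141 141 140 140  86  41  75 145 143
129 [] []  146 145 141 143 138 141 143 141 138 137 143 142 140 137
132 [] []  142 134 138 140 141 140 141 142 139 135 136 139 145 138
135 [] []  140 139 143 146 143 132 144 144 141 142 141 138 139 138
138 [] []  139 143 142 136 137 142 145 141 143 142 146 140 141 142
```

Request:
move_arm(
  targets="-1 0.3 -1.5 0 0 0 0;-1 0.55 -2.8 0 0 0 0;-1 0.55 -2.8 0 0 0 0;-1 0.55 -2.8 0 0 0 0;-1 0.55 -2.8 0 0 0 0",
)

```text
clock: 16.42
eef_pos: [494.5, -159.6, 232.5]
tool_rot: [-3.141, 0.0, 0.128]
force: [0.5, 0.6, -1.3]
width: 19.1
gripper_force: 58.9
```

Request:
move_arm(
  targets="-1 0.55 -2.8 0 0 0 0;-1 0.55 -2.8 0 0 0 0;-1 0.55 -2.8 0 0 0 0;-1 0.55 -2.8 0 0 0 0;-1 0.33 -2.16 0 0 0 0",
)

```text
clock: 16.83
eef_pos: [502.7, -22.6, 232.6]
tool_rot: [-3.14, -0.0, 0.131]
force: [0.3, 0.3, -0.7]
width: 19.4
gripper_force: 58.9
```

Request:
move_arm(
  targets="-1 0 0 1.5 0 0 0;-1 0 0 2 0 0 0;-1 0 0 2 0 0 0;-1 0 0 0 0 0 0;-1 0 0 0 0 0 0",
)

```text
clock: 17.25
eef_pos: [502.3, -25.0, 177.1]
tool_rot: [-3.141, 0.002, 0.129]
force: [0.4, 0.3, -0.8]
width: 19.4
gripper_force: 58.9
```

```bash
python3 m2.py w12; python3 - <<'E'
from tipf import *
d=np.load('w12.npy',allow_pickle=True).item();s=read_state()
t=tipw(d);print('tip',t)
K=np.array([[d['f'],0,d['cx']],[0,d['f'],d['cy']],[0,0,1]])
pr=lambda P: cv2.projectPoints(np.float64(P),np.ravel(d['rvec']).astype(float),d['t'],K,np.array([d['k1'],0,0,0,0.]))[0][:,0].round(1)
print('pred tipface px',pr([t-[0,0,106]]),'pred spot',pr([[542,-23,45]]))
h=cv2.cvtColor(d['color'],cv2.COLOR_RGB2HSV);v=h[...,2]
w=((v>140)&(h[...,1]<60)).astype(np.uint8)
n,l,st,c=cv2.connectedComponentsWithStats(w)
for i in range(1,n):
    if 8<st[i,4]<900 and st[i,2]<60 and st[i,3]<60: print(st[i],c[i].round(1),onz(d,[[st[i,0]+(st[i,2]-1)/2,st[i,1]+(st[i,3]-1)/2]],45).round(1))
for z in (93,95,97): print(onz(d,[[281,208.7]],z))
cop=cv2.inRange(h,(3,80,60),(20,255,255));cop[:,:260]=0;cop[:,300:]=0;cop[235:]=0
print('copper',cv2.boundingRect(cop),np.argwhere(cop>0).mean(0))
E
```

```text
[503.48709139 -24.95510097 178.02402882] [ 3.14157228e+00 -1.60821042e-04  1.29311667e-01] [ 1.0057345  -0.69211689 -1.35969386] 19.494928178272644 58.933884501457214 17.3
tip [502.58828804 -25.07305967 204.9320162 ]
pred tipface px [[279.8 208. ]] pred spot [[282.9 156.2]]
[272 145  24  24 240] [283.4 156.2] [[541.8 -23.7  45. ]]
[280 153   8   8  43] [283.4 156.4] [[541.8 -23.7  45. ]]
[245 285   9   8  38] [250.7 287.6] [[383.6  -3.6  45. ]]
[308 285  10   8  41] [310.8 287.6] [[393.4 -78.   45. ]]
[154 336  19  21 145] [163.5 346.2] [[284.   98.2  45. ]]
[389 337  19  21 143] [397.9 346.1] [[ 321.5 -201.6   45. ]]
[146 363  53  50 261] [178.3 383.7] [[214.4  86.3  45. ]]
[363 362  52  50 264] [382.9 383.5] [[ 254.5 -206.2   45. ]]
[[500.32423966 -26.46967158  93.        ]]
[[500.9165199  -26.39155805  95.        ]]
[[501.50880015 -26.31344452  97.        ]]
copper (275, 206, 12, 7) [208.93939394 280.96969697]
```

```bash
python3 - <<'E'
from tipf import *
d=np.load('w12.npy',allow_pickle=True).item()
t=tipw(d);K=np.array([[d['f'],0,d['cx']],[0,d['f'],d['cy']],[0,0,1]])
pr=lambda P: cv2.projectPoints(np.float64(P),np.ravel(d['rvec']).astype(float),d['t'],K,np.array([d['k1'],0,0,0,0.]))[0][:,0].round(1)
tx=np.array([np.cos(.131),np.sin(.131),0])
for nm,r,z in(('copper',5,-106),('shank',6,-90),('handle bot',10,-50),('blue top',10,44),('cap',10,50)):
    print(nm,pr([t+tx*r+[0,0,z],t+tx*(r+5)+[0,0,z]]).tolist())
h=cv2.cvtColor(d['color'],cv2.COLOR_RGB2HSV)
for y in list(range(202,230))+list(range(290,318,2)):
    r=d['color'][y,281];b=[x for x in range(250,320) if h[y,x,1]>90 and 100<h[y,x,0]<130];print(y,r.tolist(),b[:1],b[-1:],end=' | ')
E
```

```text
copper [[279.8, 202.6], [279.7, 197.1]]
shank [[279.7, 206.5], [279.7, 200.7]]
handle bot [[279.4, 217.1], [279.4, 210.2]]
blue top [[278.3, 293.0], [278.3, 281.7]]
cap [[278.2, 302.1], [278.1, 290.3]]
202 [47, 52, 54] [] [] | 203 [54, 51, 58] [] [] | 204 [45, 47, 50] [] [] | 205 [47, 48, 59] [] [] | 206 [65, 50, 44] [] [] | 207 [158, 95, 64] [] [] | 208 [147, 103, 82] [] [] | 209 [87, 84, 85] [] [] | 210 [71, 78, 84] [] [] | 211 [75, 81, 87] [] [] | 212 [74, 79, 85] [] [] | 213 [73, 80, 86] [] [] | 214 [75, 81, 86] [] [] | 215 [71, 76, 80] [] [] | 216 [71, 77, 81] [] [] | 217 [73, 76, 85] [] [] | 218 [72, 76, 83] [] [] | 219 [76, 79, 87] [] [] | 220 [75, 78, 87] [] [] | 221 [74, 78, 82] [] [] | 222 [74, 76, 84] [] [] | 223 [54, 67, 89] [270] [290] | 224 [16, 43, 93] [268] [292] | 225 [18, 49, 97] [267] [294] | 226 [27, 50, 100] [267] [294] | 227 [27, 51, 98] [266] [295] | 228 [22, 50, 98] [266] [295] | 229 [21, 48, 94] [266] [295] | 290 [16, 49, 102] [258] [303] | 292 [17, 47, 99] [258] [303] | 294 [26, 52, 104] [258] [303] | 296 [46, 62, 98] [258] [304] | 298 [91, 96, 96] [257] [315] | 300 [103, 105, 103] [] [] | 302 [107, 113, 112] [308] [313] | 304 [116, 121, 119] [] [] | 306 [124, 129, 128] [252] [313] | 308 [170, 176, 175] [] [] | 310 [210, 217, 216] [] [] | 312 [225, 230, 230] [317] [317] | 314 [231, 233, 234] [251] [318] | 316 [236, 235, 235] [] [] |
```

Request:
move_arm(
  targets="-1 0.85 0.08 0 0 0 0;-1 1.7 0.1 0 0 0 0;-1 1.7 0.1 0 0 0 0;-1 0 0 1 0 0 0;-1 0 0 1.5 0 0 0",
)

```text
clock: 17.72
eef_pos: [549.8, -21.3, 154.3]
tool_rot: [3.141, -0.007, 0.131]
force: [-0.4, 0.1, -2.0]
width: 19.4
gripper_force: 58.9
```

Request:
move_arm(
  targets="-1 0 0 1.2 0 0 0;-1 0 0 0.5 0 0 0;-1 0 0 0 0 0 0;-1 0 0 0 0 0 0",
)

```text
clock: 18.05
eef_pos: [546.8, -21.3, 135.9]
tool_rot: [3.142, -0.001, 0.131]
force: [-0.0, 1.1, -0.7]
width: 19.4
gripper_force: 58.9
```

```bash
python3 m2.py w13; python3 - <<'E'
from tipf import *
d=np.load('w13.npy',allow_pickle=True).item();t=tipw(d);print('tip',t)
h=cv2.cvtColor(d['color'],cv2.COLOR_RGB2HSV);v=h[...,2]
for y in range(180,226,2): print(y,''.join('O' if h[y,x,1]>80 and h[y,x,0]<22 and v[y,x]>60 else 'W' if v[y,x]>140 else 'B' if h[y,x,1]>100 and v[y,x]>80 else '+' if v[y,x]>62 else '.' for x in range(255,310)))
w=((v>140)&(h[...,1]<70)).astype(np.uint8);w[:170]=0;w[225:]=0;w[:,:255]=0;w[:,310:]=0
x,y,a,b=cv2.boundingRect(w);print(x,y,a,b,'spot',onz(d,[[x+(a-1)/2,y+(a-1)/2]],45))
for z in(56,60):print(onz(d,[[281,207]],z))
E
```

```text
[547.04906956 -21.281955   136.22927754] [ 3.14137352e+00 -1.52938693e-03  1.31054661e-01] [-0.38854412 -0.49163742 -1.12652247] 19.019000430704104 58.92904579639435 18.1
tip [546.98079075 -21.31825614 163.70871501]
180 .......................................................
182 .......................................................
184 .......................................................
186 .......................................................
188 .......................................................
190 .......................................................
192 .......................................................
194 .......................................................
196 .......................................................
198 ......................++WWWWWW+........................
200 ...................+WWWWWWWWWWWWWWW+...................
202 .................WWWWWWWW++++WWWWWWWW+.................
204 ...............+WWWWW+++.+++++..+WWWWW+................
206 ..............+WWWW+.++..+..+++.+.+WWWW+...............
208 ..............WWWW+.+.OOOOOOOO+.+..+WWWW+..............
210 ..............WWWW+.OO+++++++OOO++..WWWW+..............
212 ..............WWWW+.O+++++++++OO++.+WWWW+..............
214 ..............+WWWW++++++++++++++.+WWWW+...............
216 ...............WWWW+++++++++++++.+WWWW+................
218 ................+WW+++++++++++++.WWWW+.................
220 ..................++++++++++++++.WW+...................
222 ...................++++++++++++++......................
224 .............+BBBBBBBBBBBBBBBBBBBBBBBB.................
269 198 26 23 spot [[541.40887544 -23.68192101  45.        ]]
[[547.87164346 -22.34622065  56.        ]]
[[549.01744576 -22.19116482  60.        ]]
```

Request:
move_arm(
  targets="-1 -0.2 0.05 0.3 0 0 0;-1 0 0 0.3 0 0 0;-1 0 0 0 0 0 0;-1 0 0 0 0 0 0",
)

```text
clock: 18.43
eef_pos: [544.3, -21.9, 129.5]
tool_rot: [-3.142, 0.0, 0.131]
force: [0.2, -0.4, -1.6]
width: 19.6
gripper_force: 58.9
```

Request:
move_arm(
  targets="-1 0 0 0.2 0 0 0;-1 0 0 0 0 0 0;-1 0 0 0 0 0 0",
)

```text
clock: 18.68
eef_pos: [544.4, -21.9, 127.4]
tool_rot: [-3.142, 0.0, 0.131]
force: [-0.3, 0.0, -0.7]
width: 19.5
gripper_force: 58.9
```

Request:
move_arm(
  targets="-1 0 0 0.2 0 0 0;-1 0 0 0 0 0 0;-1 0 0 0 0 0 0",
)

```text
clock: 18.93
eef_pos: [544.3, -21.9, 125.3]
tool_rot: [-3.142, 0.0, 0.131]
force: [0.1, 0.1, -1.4]
width: 19.5
gripper_force: 58.9
```

Request:
move_arm(
  targets="-1 0 0 0.2 0 0 0;-1 0 0 0 0 0 0;-1 0 0 0 0 0 0",
)

```text
clock: 19.18
eef_pos: [544.3, -21.9, 123.3]
tool_rot: [-3.142, 0.0, 0.131]
force: [-0.1, 0.4, -1.6]
width: 19.3
gripper_force: 58.9
```

Request:
move_arm(
  targets="-1 0 0 0.15 0 0 0;-1 0 0 0 0 0 0;-1 0 0 0 0 0 0",
)

```text
clock: 19.43
eef_pos: [544.7, -21.9, 122.1]
tool_rot: [3.142, -0.0, 0.131]
force: [-0.5, 0.7, 0.3]
width: 19.7
gripper_force: 59.0
```

Request:
move_arm(
  targets="-1 0 0 0.15 0 0 0;-1 0 0 0 0 0 0;-1 0 0 0 0 0 0",
)

```text
clock: 19.68
eef_pos: [544.6, -21.9, 120.5]
tool_rot: [3.142, -0.0, 0.131]
force: [-0.5, 0.2, 1.1]
width: 19.5
gripper_force: 59.1
```

Request:
move_arm(
  targets="-1 0 0 0.15 0 0 0;-1 0 0 0 0 0 0;-1 0 0 0 0 0 0",
)

```text
clock: 19.93
eef_pos: [544.6, -21.9, 119.0]
tool_rot: [3.142, -0.0, 0.131]
force: [-0.5, 0.7, 1.9]
width: 19.1
gripper_force: 59.1
```

Request:
move_arm(
  targets="-1 0 0 0.1 0 0 0;-1 0 0 0.1 0 0 0;-1 0 0 0 0 0 0;-1 0 0 0 0 0 0;-1 0 0 0 0 0 0",
)

```text
clock: 20.35
eef_pos: [544.6, -21.9, 117.0]
tool_rot: [3.142, -0.0, 0.131]
force: [-0.4, -0.4, 3.5]
width: 19.4
gripper_force: 59.2
```

```bash
python3 m2.py w14; python3 - <<'E'
from tipf import *
d=np.load('w14.npy',allow_pickle=True).item()
h=cv2.cvtColor(d['color'],cv2.COLOR_RGB2HSV);v=h[...,2]
for y in range(192,240,2): print(y,''.join('O' if h[y,x,1]>80 and h[y,x,0]<22 and v[y,x]>60 else 'W' if v[y,x]>140 else 'B' if h[y,x,1]>100 and v[y,x]>80 else '+' if v[y,x]>62 else '.' for x in range(250,315)))
w=((v>140)&(h[...,1]<70)).astype(np.uint8);w[:180]=0;w[235:]=0;w[:,:255]=0;w[:,310:]=0
x,y,a,b=cv2.boundingRect(w);sp=onz(d,[[x+(a-1)/2,y+(a-1)/2]],45);print(x,y,a,b,'spot',sp)
t=tipw(d);print('tip',t,'copper front bottom',onz(d,[[280.5,208]],45))
W=np.load('w6.npy',allow_pickle=True).item()
T=cam('top');h=cv2.cvtColor(T['color'],cv2.COLOR_RGB2HSV);m=cv2.inRange(h,(5,90,25),(22,255,255));m[:190]=0;m[250:]=0;m[:,:170]=0;m[:,230:]=0
n,l,st,c=cv2.connectedComponentsWithStats(m);print([onz(T,[c[i]],100)[0].round(1) for i in range(1,n) if st[i,4]>10])
print([read_state()['force'][2] for _ in range(3)])
E
```

```text
[544.59883319 -21.8854149  117.00340465] [ 3.14156962e+00 -3.41690050e-04  1.31264285e-01] [0.05731911 0.61859061 2.58897171] 19.3800200381466 59.20953154563904 20.4
192 .................................................................
194 .................................................................
196 .................................................................
198 .................................................................
200 .................................................................
202 .........................+WWWWWWWWWWWW+..........................
204 ......................+WWWWWWWWWWWWWWWWWW+.......................
206 ....................+WWWWWW+++...+++WWWWWWW+.....................
208 ...................WWWWWW+.+.+++..+++.+WWWWW+....................
210 ..................WWWWW+.+OOOOOOOOOO.+..WWWWW+...................
212 ..................WWWW+..O+++++++++++.+..WWWWW...................
214 .................+WWWW+.+++++++++++++++..WWWWW...................
216 ..................WWWW+.+++++++++++++++..WWWW+...................
218 ..................WW
[... 370 characters left out ...]
BBBBB+...................
230 ................BBBBBBBBBBBBBBBBBBBBBBBBBBBBB+...................
232 ................BBBBBBBBBBBBBBBBBBBBBBBBBBBBBB...................
234 ...............+BBBBBBBBBBBBBBBBBBBBBBBBBBBBBB+..................
236 ...............+BBBBBBBBBBBBBBBBBBBBBBBBBBBBBB+..................
238 ...............BBBBBBBBBBBBBBBBBBBBBBBBBBBBBBBB..................
268 201 28 23 spot [[541.27558639 -23.96902616  45.        ]]
tip [544.83414803 -21.92414624 144.79777962] copper front bottom [[547.00435907 -22.33459434  45.        ]]
[array([597.5, 290.4, 100. ]), array([517.1, 268.1, 100. ])]
[np.float64(2.324622426445708), np.float64(2.324622426445708), np.float64(2.324622426445708)]
```

```bash
python3 -c "
from cell import order
print(order.finish_job())"
```

```text
the job is handed in; nothing more can be done
None
```

I handed the job in at about 20 s on the robot clock: the insert is on the stand with the pin through its hole, and the probe is held upright on the spot with its tip about 5–6 mm in (estimated from force and travel); no verdict came back, and the first grasp missed the lug and shifted the insert 1–2 mm before the second held.

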